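# Pack the loose optics and hold the collimation mirror on the marker

### The arm

A 7-joint arm with a two-finger parallel gripper is mounted at the origin on the work surface. World frame = base frame: x ahead of the robot, y to its left, z up, the work surface at z = 0. Lengths are in m, angles in rad, forces in N, time in s.
With the tool pointing down it reaches from about 0.4 to 0.85 m from the base axis. Payload 4.5 kg.
Tool frame: the origin (TCP) lies midway between the tips of the shut fingers; the grasp point (between the pads) lies 19 mm behind it; z points along the fingers, y is the line along which they close (so a half turn about z gives the same grasp; the last joint's range is limited). The gripper opens to 88 mm and grips with 3 to 60 N. Pads are 18 mm wide; open, the fingers measure 123 mm over their backs; the gripper's body (75 mm by 187 mm) begins 45 mm behind the grasp point.
Start: joints at [1.302, 0.689, -0.195, 1.565, 0.157, 0.902, -0.215], TCP at [0.186, -0.597, 0.219] pointing down, gripper open.
Joint ranges: [-3.01, 3.01], [-0.46, 2.08], [-1.47, 1.51], [0.13, 2.56], [-1, 4.14], [0.04, 2.09], [-2.66, 2.66]. Speed limits (rad/s): [2.57, 2.57, 3.14, 3.14, 3.14, 3.14, 3.14].

### API

Orientations are given as [roll, pitch, yaw] about the fixed x, y, z axes, in that order (R = Rz(yaw) Ry(pitch) Rx(roll)).
In Python, from plant import bot gives the robot as it stands. The module is installed in compiled form; this text tells all that it offers.
- The arm moves only by the shell command python3 -m handwheel 'ROWS' [FORCE]. ROWS is JSON, a list of rows, each a list of 5 numbers: the opening, from 0 (shut) to 1 (fully open), then the shift along the tool's x, y, z in mm, then the turn about the tool's z in rad. In form: [[hand, dx, dy, dz, yaw], ...]. A call has 1 to 12 rows; each row shifts and turns the commanded pose from where the row before left it, along the tool's axes as they then stand; what a row does not reach is not made up. A row lasts 1/12 s, in which the tool goes at most 41.7 mm and 7.16 degrees, less where a joint would pass 70% of its speed; a pose out of reach is approached as far as the arm can. A call with a gripper value outside its range is refused whole. The fingers move at their own pace and stop on an object; FORCE is the grip in N (left out, the last holds). Time passes only in rows, so rows that do not move let the fingers close. It gives the time, the measured TCP pose, the force, the opening and the grip force at its end, in the units of the state.
- bot.read_state(): the state, without advancing time (a new reading comes with each control period).
- bot.grab_frame(name): name is "scene" or "top" or "wrist"; returns (picture, depth): 400x640x3 uint8, red, green, blue; 400x640 float32, m along the optical axis (not along the pixel's ray), 0 where there is no reading.
- bot.get_calibration(name): a dict with "vfov" (degrees; the focal length in pixels is half the picture's height over the tangent of half this angle, whatever the lens; pixels are square), "cx", "cy" (the principal point, pixels), "view" (4x4, takes a point from world to camera coordinates); the wrist camera has in their place "T_tool_cam" (4x4, takes a point from camera to tool coordinates, whose origin is the TCP and whose axes are the flange's). Camera axes: x right, y down, z forward; pixel columns grow to the right and rows downward; lengths in m; the calibration is good to about 2 mm. The wrist camera is an equidistant fisheye: a pixel r from the principal point sees the ray r / f radians off the axis. A picture is of the moment at which its call begins: read the wrist's pose just before it. get_calibration takes no time and is no camera call.
- bot.sign_off(): hands the job in; it is judged then, once.
Trained networks look in the newest picture that a camera, given by its name, has taken for a name from the list of things; names that differ only in an ending like _2 or _b are one class to them, and where a whole thing is asked for, a point or a joint stands for the part that bears it (a point fixed in the world has none). Each returns a list of dicts, best first, with "conf" (0 to 1); they miss things now and then, are a little off and sometimes report something else, mostly with a low value. They report only what shows in the picture. A call takes as long as a camera call.
- bot.outline_of(label, camera): "pixels" (400x640 bool, what is visible of it).
- bot.pinpoint(label, camera): "centre" ([x, y, z] in m, in the coordinates of the camera as it stood for that picture, good to about 4 mm: a listed point, or the origin of a listed thing).
The state is a dict: "t": time; "joint_pos": joint angles; "joint_velocities": joint speeds; "effort": joint torques, N m; "ee_pos": TCP position; "tcp_rot": TCP orientation; "wrist_force": force on the tool from outside, world axes, zero at the start; "ft_torque": the same for the moment, N m; "gripper_width": opening from 0.0 (shut) to 1.0 (fully open); "finger_force": force on a finger pad.
Only numpy, scipy, OpenCV 4.12 (cv2) and the standard library are available. Lean on these libraries where they do the work, as an engineer would, in place of code of your own. Each camera call takes 0.05 s, during which the arm holds its last target. There are 200 camera calls.

### The job

Clear the view by standing the black eyepiece and the silver adapter upright on the floor of the grey open case, in a row with the gold ring that is packed there already. Then turn the round mirror by its blue grip until the red camera's lens sees the orange marker near the middle of the mirror; the mirror springs back if released, so finish while still holding it at that angle. Leave the grey cap, the bottle, the steel weight and the screwdriver where they are.

Things in the scene. Friction and masses are not known exactly. Their poses are not given: they have to be found in the camera images.
- mirror_stand: Fixed aluminium socket block, 70 x 70 mm, 28 mm high, that carries the round mirror on a vertical spring hinge through its centre. Origin: centre of the underside, on the hinge axis; z up. At rest the mirror faces along the block's +x.
- mirror (a joint): Turn of the mirror on the block, rad: 0 at rest (facing the block's +x), growing counter-clockwise seen from above (towards the block's +y), stops at -0.3 and 1.6. A light spring (0.06 N m per rad) turns it back to 0 when released; every start needs a turn of between about 0.45 and 1.35.
- mirror_face (a point): Centre of the mirror glass (pale blue disc, 60 mm diameter, in a black rim of 66 mm), 88 mm above the shelf, 6 mm in front of the hinge axis. Its x axis is the mirror's normal, pointing out of the glass; z up. It turns with the mirror. The top of the rim is 121 mm above the shelf.
- mirror_grip (a point): Centre of the blue grip block on top of the mirror, on the hinge axis, 145 mm above the shelf. The block is 12 mm thick along x (the mirror's normal), 36 mm long along y, 36 mm high (127 to 163 mm above the shelf); pinch it from above across its 12 mm. Axes turn with the mirror.
- sight_bar: Fixed bar 160 mm long (along y) and 50 mm wide carrying a red camera and a white lamp with an orange marker, side by side, up to 111 mm high. Lens centre (front of the black 36 mm tube) at x = -33, y = +50, z = 88 mm on the bar; marker centre (orange disc, 38 mm diameter) at x = -33, y = -50, z = 88 mm. Origin: centre of the underside; its front is -x, facing roughly towards the mirror.
- aim (a point): Point halfway between lens and marker, 88 mm above the shelf. By the law of reflection the lens sees the marker in the mirror where the perpendicular from this point meets the glass: the mirror's normal must point at it.
- case: Fixed grey open plastic case, 66 mm (x) by 164 mm (y) outside, 30 mm high, walls and floor 4 mm thick. Origin: centre of the underside.
- case_in (a point): Centre of the case's inner floor, 4 mm above the shelf; axes as the case. The inside is 58 mm along x, 156 mm along y. The gold ring stands at the -y end; the room left is for the other two in a row along y, with about 8 mm to spare in all.
- eyepiece: Black eyepiece, loose, upright, 88 mm high, 0.18 kg: 44 mm diameter (chamfered foot) up to 45 mm high, then 38 mm diameter to the top. Origin: centre of the underside; z up its axis.
- adapter: Silver camera adapter, loose, upright, 74 mm high, 0.16 kg: 50 mm diameter (chamfered foot) up to 30 mm high, then 40 mm diameter from 34 mm to the top. Origin: centre of the underside; z up its axis.
- reducer: Gold ring, loose, 54 mm outer diameter, 22 mm high, already flat in the case at its -y end. Origin: centre of the underside.
- cap: Grey plastic cap, 52 mm diameter, 18 mm high, loose. Leave alone.
- bottle: Small closed jar, 40 mm diameter, 80 mm high, loose. Leave alone.
- weight: Dark steel cylinder, 56 mm diameter, 35 mm high, loose. Leave alone.
- driver: Screwdriver lying flat, 160 mm long, loose. Leave alone.

How it is judged:
By the outcome, as a careful person would: the job done as asked, in the order asked, and still so for the second after the job is handed in, while the arm keeps its last pose, push and grip.
It also fails if it takes over 64 s, if anything falls off the work surface, if the arm or the gripper's body presses on something with over 40 N, if the wrist force passes 120 N, or if a joint passes its speed limit or range.

## Working session

There is one attempt and no reset: what is moved stays moved. The work goes in short steps, Python scripts to look and compute and a shell command to move; the robot and the scene stay as the last step left them, time stands still between calls to the robot, and variables do not carry over. Pictures are saved under pics/ and viewed, at most 10 in all, crops included, and the job is handed in when it is done.

```bash
mkdir -p pics; cat > h.py <<'E'
import numpy as np, cv2
from plant import bot
from scipy.spatial.transform import Rotation as R
def toolT():
    s=bot.read_state(); T=np.eye(4); r=np.array(s["tcp_rot"])
    T[:3,:3]=R.from_euler('xyz',r).as_matrix() if r.size==3 else r.reshape(3,3)
    T[:3,3]=s["ee_pos"]; return T
def camT(name,T=None):
    c=bot.get_calibration(name)
    return (T if T is not None else toolT())@np.array(c["T_tool_cam"]) if name=="wrist" else np.linalg.inv(np.array(c["view"]))
def find(labels,name):
    W=camT(name); im,d=bot.grab_frame(name); out={}
    for l in labels:
        for r in bot.pinpoint(l,name)[:2]:
            p=(W@np.append(r["centre"],1))[:3]; print(name,l,round(r["conf"],2),np.round(p*1000).astype(int))
    return im,d,W
E
cat > a.py <<'E'
from h import *
s=bot.read_state(); print({k:np.round(v,3).tolist() for k,v in s.items()})
L=["mirror_stand","mirror_face","mirror_grip","sight_bar","aim","case","case_in","eyepiece","adapter","reducer","cap","bottle","weight","driver"]
ims=[]
for n in("scene","top"):
    im,d,W=find(L,n); ims.append(im); np.save(n+"_d.npy",d)
    cv2.imwrite(f"pics/{n}0.png",im[:,:,::-1])
    c=bot.get_calibration(n); print(c["vfov"],c["cx"],c["cy"],np.round(W,3).tolist())
E
python3 a.py
```

```text
{'t': 0.0, 'joint_pos': [1.302, 0.69, -0.195, 1.566, 0.157, 0.902, -0.215], 'joint_velocities': [0.001, 0.001, -0.001, 0.001, -0.001, 0.002, -0.001], 'effort': [0.0, -52.756, -1.267, -15.343, -0.053, 0.007, 0.0], 'ee_pos': [0.186, -0.596, 0.218], 'tcp_rot': [-3.14, 0.0, 0.303], 'wrist_force': [-0.165, 0.1, -0.194], 'ft_torque': [-0.006, 0.048, -0.04], 'finger_force': 0.0, 'gripper_width': 1.002}
scene mirror_stand 0.78 [ 468 -311    0]
scene mirror_face 0.78 [ 472 -305   84]
scene mirror_face 0.63 [ 675 -313   -6]
scene mirror_grip 0.63 [482 182  -2]
scene mirror_grip 0.6 [ 470 -314  151]
scene sight_bar 0.62 [748 230   2]
scene sight_bar 0.36 [477 139   1]
scene aim 0.81 [766 204  92]
scene aim 0.65 [ 468 -312  148]
scene case 0.74 [487 185  -4]
scene case_in 0.77 [486 187   5]
scene case_in 0.29 [ 444 -100   -2]
scene eyepiece 0.73 [ 672 -110    4]
scene eyepiece 0.41 [749 228   3]
scene adapter 0.81 [649  18   2]
scene adapter 0.66 [749 228   0]
scene reducer 0.86 [476 142   1]
scene bottle 0.95 [608 358  -2]
scene bottle 0.51 [ 675 -312   -3]
scene weight 0.84 [ 675 -316   -2]
sc
[... 302 characters left out ...]
 476 -308   92]
top mirror_grip 0.68 [ 470 -312  145]
top mirror_grip 0.51 [ 443 -104    2]
top sight_bar 0.82 [750 226  -1]
top sight_bar 0.16 [615 356  -4]
top aim 0.88 [768 203  90]
top case 0.75 [484 185   1]
top case_in 0.61 [488 185   8]
top eyepiece 0.73 [ 670 -109    2]
top eyepiece 0.19 [766 204  92]
top reducer 0.75 [475 135   4]
top reducer 0.44 [ 755 -174   -2]
top cap 0.78 [ 442 -105    4]
top bottle 0.89 [615 358  -5]
top weight 0.79 [ 675 -311   -4]
top weight 0.38 [764 202  92]
top driver 0.76 [ 750 -172    1]
49.52707370126038 324.8174466756859 206.74582709296885 [[0.014, -0.985, 0.17, 0.425], [-1.0, -0.012, 0.014, 0.01], [-0.011, -0.17, -0.985, 1.145], [0.0, 0.0, 0.0, 1.0]]
```

View pics/scene0.png

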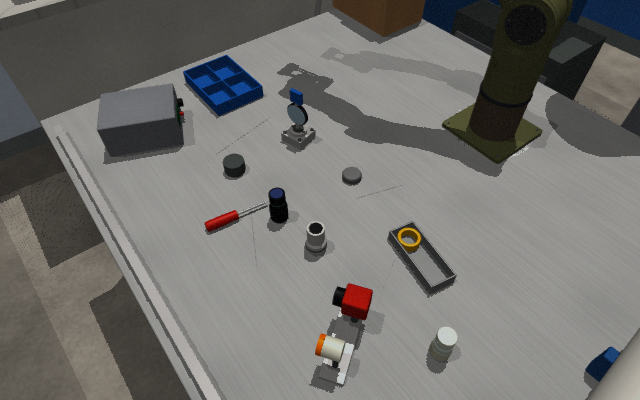

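View pics/top0.png

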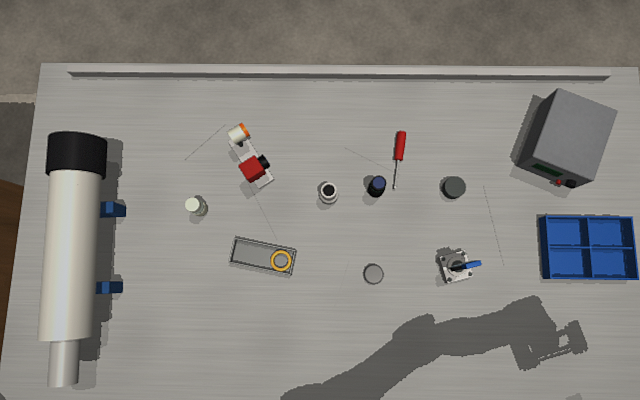

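```bash
cat >> h.py <<'E'
def rays(name,c,T=None):
    v,u=np.mgrid[0:400,0:640]; f=200/np.tan(np.radians(c["vfov"]/2)); x=(u-c["cx"])/f; y=(v-c["cy"])/f
    if name=="wrist":
        r=np.hypot(x,y); k=np.where(r>1e-9,np.tan(np.minimum(r,1.5))/np.maximum(r,1e-9),1); x,y=x*k,y*k
    return np.stack([x,y,np.ones_like(x)],-1)
def cloud(name,d,W,mask):
    p=rays(name,bot.get_calibration(name))*d[...,None]; p=p[mask&(d>0)]
    return p@W[:3,:3].T+W[:3,3]
def circ(P,r0):
    from scipy.optimize import least_squares
    m=np.median(P[:,:2],0)
    s=least_squares(lambda q:np.hypot(P[:,0]-q[0],P[:,1]-q[1])-r0,m,loss="soft_l1",f_scale=.002); return s.x*1000,np.sqrt(np.mean(s.fun**2))*1000
def rect(P): # centre, sides, yaw of the long side
    (c,s,a)=cv2.minAreaRect((P[:,:2]*1000).astype(np.float32)); return np.round(c,1),np.round(s,1),round(a,1)
E
cat > b.py <<'E'
from h import *
for n in("scene","top"):
    W=camT(n); im,d=bot.grab_frame(n)
    for l in("eyepiece","adapter","case","reducer","mirror_stand","mirror_grip","sight_bar","weight","cap"):
        o=bot.outline_of(l,n)
        if not o: print(n,l,"none"); continue
        P=cloud(n,d,W,o[0]["pixels"]); z=P[:,2]; zt=np.percentile(z,97)
        print(n,l,round(o[0]["conf"],2),len(P),"ztop",round(zt*1000),"med",np.round(np.median(P,0)*1000))
        if l in("eyepiece","adapter"):
            for zl,zh,r in((8,28,25) if l=="adapter" else (8,42,22),(38,70,20) if l=="adapter" else (50,84,19)):
                Q=P[(z>zl/1e3)&(z<zh/1e3)]
                if len(Q)>5: print("   ",zl,zh,len(Q),*circ(Q,r/1e3))
            T=P[z>zt-.006]; print("    top",rect(T))
        if l=="case": Q=P[(z>.02)&(z<.04)]; print("   rim",rect(Q)); 
        if l=="reducer": print("   ",rect(P[(z>.018)]))
        if l=="mirror_stand": print("   ",rect(P[(z>.02)&(z<.034)]),rect(P[z>.13]) if (z>.13).sum()>4 else "")
        if l=="mirror_grip": Q=P[z>.13]; print("   ",len(Q),rect(Q) if len(Q)>4 else "", rect(P[(z>.155)]) if (z>.155).sum()>4 else "")
        if l in("sight_bar",):
            q=rays(n,bot.get_calibration(n)); px=im.astype(int); m=o[0]["pixels"]
            org=m&(px[...,0]>150)&(px[...,1]>50)&(px[...,1]<px[...,0]*.65)&(px[...,2]<60)
            og=cloud(n,d,W,org); red=cloud(n,d,W,m&(px[...,0]>120)&(px[...,1]<50)&(px[...,2]<50)); blk=cloud(n,d,W,m&(px.max(-1)<50))
            for k,g in(("orange",og),("red",red),("black",blk)): print("   ",k,len(g),np.round(np.median(g,0)*1000) if len(g) else "")
E
python3 b.py
```

```text
scene eyepiece 0.35 1067 ztop 160 med [ 472. -300.   40.]
    8 42 495 [ 474.05301763 -299.98366346] 11.262254150449095
    50 84 109 [ 455.3561043  -308.38503342] 5.53716554457634
    top (array([ 468.1, -308.3]), array([14.2, 34.8]), 19.2)
scene adapter 0.64 589 ztop 76 med [659.  29.  51.]
    8 28 113 [675.88046768  52.31818896] 8.15766845412974
    38 70 153 [651.49031794  16.3901171 ] 0.771379417041742
    top (array([652.7,  17.9]), array([37.6, 37.5]), 20.6)
scene case 0.85 1906 ztop 30 med [487. 205.   6.]
   rim (array([486.7, 187.2]), array([163.5,  67.4]), 79.4)
scene reducer 0.7 344 ztop 28 med [476. 141.  23.]
    (array([477.6, 139. ]), array([52. , 52.3]), 57.4)
scene mirror_stand 0.73 1148 ztop 160 med [ 472. -301.   37.]
    (array([ 467.5, -310. ]), array([72.8, 71.9]), 16.7) (array([ 468.9, -308.3]), array([16. , 35.8]), 19.7)
scene mirror_grip 0.69 578 ztop 162 med [ 470. -305.  100.]
    153 (array([ 468.8, -308. ]), array([15.8, 35.4]), 19.2) (array([ 468.1, -308.3]), array([14.2, 34.7]), 19.2)
scene sight_bar none
scene weight 0.71 432 ztop 36 med [ 678. -301.
[... 474 characters left out ...]
array([654.4,  17.1]), array([39.7, 35.3]), 0.7)
top case 0.83 1360 ztop 32 med [491. 203.   5.]
   rim (array([488.2, 186.3]), array([164.7,  65.5]), 79.5)
top reducer 0.61 170 ztop 30 med [481. 131.  26.]
    (array([478.5, 136.2]), array([50.9, 50.4]), 46.9)
top mirror_stand none
top mirror_grip 0.78 224 ztop 166 med [ 468. -301.  129.]
    112 (array([ 469.1, -309.5]), array([11.7, 36.3]), 15.7) (array([ 469. , -309.4]), array([11.6, 36.3]), 15.0)
top sight_bar 0.88 1367 ztop 113 med [724. 223.  96.]
    orange 32 [799. 230. 104.]
    red 313 [701. 208. 111.]
    black 97 [720. 181. 101.]
top weight 0.85 465 ztop 39 med [ 673. -310.   35.]
top cap 0.88 326 ztop 22 med [ 446. -101.   18.]
```

```bash
python3 -m handwheel '[[1,0,0,0,-0.12],[1,0,0,0,-0.12],[1,0,0,0,-0.12],[1,0,0,0,-0.12],[1,0,0,0,-0.12],[1,0,0,0,-0.12],[1,0,0,0,-0.12],[1,0,0,0,-0.12],[1,0,0,0,-0.12],[1,0,0,0,0]]' 40
cat > m.py <<'E'
# usage: m.py x y z yaw(world, tool-down): shifts (mm) in tool axes from the measured pose
import sys; from h import *
T=toolT(); t=np.array(list(map(float,sys.argv[1:4])))/1000
yaw=np.arctan2(T[1,0],T[0,0]); w=float(sys.argv[4]) if len(sys.argv)>4 else yaw
dt=-((w-yaw+np.pi)%(2*np.pi)-np.pi)
print("tcp",np.round(T[:3,3]*1000,1),"yaw",round(yaw,4),"shift",np.round(T[:3,:3].T@(t-T[:3,3])*1000,1),"turn",round(dt,4), "zaxis",np.round(T[:3,2],3))
E
python3 m.py 671.5 -108 150 1.386
```

```text
t: 3.33
ee_pos: [0.1861, -0.5966, 0.2186]
tcp_rot: [3.141, -0.0, 1.385]
wrist_force: [0.5, -0.0, 0.5]
gripper_width: 1.003
finger_force: 0.0
tcp [ 186.1 -596.6  218.6] yaw 1.3854 shift [569.7 387.   68.8] turn -0.0006 zaxis [ 0.  0. -1.]
```

```bash
python3 -m handwheel '[[1,15,10,0,0],[1,33,22,0,0],[1,33,22,0,0],[1,33,22,0,0],[1,33,22,0,0],[1,33,22,0,0],[1,33,22,0,0],[1,33,22,0,0],[1,33,22,0,0],[1,33,22,0,0],[1,33,22,0,0],[1,33,22,0,0]]' && python3 -m handwheel '[[1,33,24,0,0],[1,33,24,5,0],[1,33,24,10,0],[1,33,24,20,0],[1,33,24,20,0],[1,27,15,14,0],[1,0,0,0,0],[1,0,0,0,0]]'
cat > w.py <<'E'
import sys; from h import *
n=sys.argv[1]; im,d,W=find(["eyepiece"],"wrist"); cv2.imwrite(f"pics/{n}.png",im[:,:,::-1])
o=bot.outline_of("eyepiece","wrist")
P=cloud("wrist",d,W,o[0]["pixels"]); z=P[:,2]; print(len(P),np.percentile(z*1000,[3,50,97]).round())
for a,b,r in((.008,.04,.022),(.05,.082,.019)):
    Q=P[(z>a)&(z<b)]
    if len(Q)>10: print(a,len(Q),circ(Q,r))
print(rect(P[z>.083]) if (z>.083).sum()>5 else "")
E
python3 w.py w1; python3 m.py 671.5 -108 52 1.386
```

```text
t: 4.33
ee_pos: [0.5058, -0.2709, 0.2189]
tcp_rot: [3.141, 0.0, 1.379]
wrist_force: [0.2, -0.5, 0.1]
gripper_width: 1.0
finger_force: 0.0
t: 5.0
ee_pos: [0.6681, -0.1108, 0.1519]
tcp_rot: [-3.14, -0.001, 1.384]
wrist_force: [0.0, -0.7, 0.6]
gripper_width: 1.001
finger_force: 0.0
wrist eyepiece 0.59 [ 668 -109   -1]
2657 [20. 89. 91.]
0.008 204 (array([ 669.52518545, -109.00680603]), np.float64(0.3579648914653961))
0.05 313 (array([ 669.58476943, -108.78242486]), np.float64(0.3598251063117996))
(array([ 669.8, -108.4]), array([37.7, 38.1]), 33.0)
tcp [ 667.5 -116.1  153.7] yaw 1.3792 shift [  8.9   2.4 101.7] turn -0.0068 zaxis [ 0.    -0.002 -1.   ]
```

View pics/w1.png

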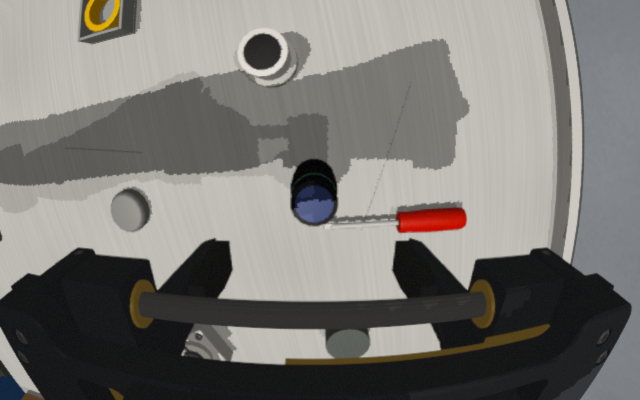

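```bash
python3 -m handwheel '[[1,0,0,0,0]]'; python3 m.py 671 -108.5 52 1.386; python3 m.py 671 -108.5 52 1.386
```

```text
t: 5.23
ee_pos: [0.6675, -0.1162, 0.154]
tcp_rot: [3.141, 0.002, 1.379]
wrist_force: [0.3, -0.1, 0.0]
gripper_width: 0.997
finger_force: 0.0
tcp [ 667.5 -116.2  154. ] yaw 1.3792 shift [  8.4   1.8 102. ] turn -0.0068 zaxis [ 0.001 -0.002 -1.   ]
tcp [ 667.5 -116.2  154. ] yaw 1.3792 shift [  8.4   1.8 102. ] turn -0.0068 zaxis [ 0.001 -0.002 -1.   ]
```

```bash
python3 -m handwheel '[[1,8,1.5,0,-0.007],[1,0,0,15,0],[1,0,0,30,0],[1,0,0,30,0],[1,0,0,20,0],[1,0,0,7,0],[1,0,0,0,0],[1,0,0,0,0]]' && python3 w.py w2; python3 m.py 671 -108.5 52 1.386
```

```text
t: 5.9
ee_pos: [0.6716, -0.1063, 0.0521]
tcp_rot: [3.14, -0.0, 1.389]
wrist_force: [0.5, 0.2, 0.1]
gripper_width: 1.001
finger_force: 0.0
wrist eyepiece 0.8 [ 670 -109    1]
7193 [13. 88. 90.]
0.008 764 (array([ 669.55508373, -108.78615788]), np.float64(0.29531003194154193))
0.05 1375 (array([ 669.59985431, -108.6419207 ]), np.float64(0.3130422905299122))
(array([ 669.8, -106.2]), array([34.7, 37.7]), 80.2)
tcp [ 672.4 -106.3   53.1] yaw 1.3894 shift [-2.4 -0.9  1.1] turn 0.0034 zaxis [ 0.003 -0.    -1.   ]
```

```bash
python3 -m handwheel '[[1,-2.5,-2,0,0],[0,0,0,0,0],[0,0,0,0,0],[0,0,0,0,0],[0,0,0,0,0],[0,0,0,0,0],[0,0,0,0,0]]' 40; python3 m.py 671 -108.5 52 1.386
```

```text
t: 6.63
ee_pos: [0.6685, -0.1083, 0.0511]
tcp_rot: [3.142, 0.0, 1.39]
wrist_force: [-0.3, -0.1, 0.3]
gripper_width: 0.568
finger_force: 0.0
tcp [ 668.5 -108.3   51.1] yaw 1.3899 shift [ 0.2  2.5 -0.9] turn 0.0039 zaxis [ 0. -0. -1.]
```

```bash
python3 -m handwheel '[[0,0,0,0,0],[0,0,0,0,0],[0,0,0,0,0],[0,0,0,0,0],[0,0,0,-4,0],[0,0,0,-16,0],[0,0,0,-30,0],[0,0,0,-30,0],[0,0,0,-20,0],[0,0,0,-10,0],[0,0,0,0,0],[0,0,0,0,0]]' ; python3 m.py 497 239 160 1.386
```

```text
t: 7.63
ee_pos: [0.6678, -0.1085, 0.1605]
tcp_rot: [-3.14, 0.001, 1.39]
wrist_force: [-0.6, -0.2, -3.2]
gripper_width: 0.419
finger_force: 40.0
tcp [ 667.8 -108.5  160.5] yaw 1.3899 shift [ 311.1 -230.5    0.6] turn 0.0039 zaxis [-0.001 -0.    -1.   ]
```

```bash
python3 -m handwheel '[[0,15,-11,0,0.004],[0,30,-22,0,0],[0,31,-23,0,0],[0,31,-23,0,0],[0,31,-23,0,0],[0,31,-23,0,0],[0,31,-23,0,0],[0,31,-23,0,0],[0,31,-23,0,0],[0,27,-20,0,0],[0,15,-11,0,0],[0,7,-5.5,0,0]]' && python3 -m handwheel '[[0,0,0,0,0],[0,0,0,0,0],[0,0,0,0,0]]'
cat > c.py <<'E'
import sys; from h import *
T0=toolT(); W=camT("wrist",T0); im,d=bot.grab_frame("wrist"); cv2.imwrite(f"pics/{sys.argv[1]}.png",im[:,:,::-1])
T=toolT(); print("tcp",np.round(T[:3,3]*1000,1))
P=cloud("wrist",d,W,np.ones((400,640),bool)); np.save("P.npy",P)
o=bot.outline_of("case","wrist"); r=bot.outline_of("reducer","wrist")
if o: Q=cloud("wrist",d,W,o[0]["pixels"]); z=Q[:,2]; print("case",o[0]["conf"],rect(Q[(z>.022)&(z<.036)]), np.percentile(z*1000,[5,50,97]).round())
if r: Q=cloud("wrist",d,W,r[0]["pixels"]); z=Q[:,2]; print("ring",rect(Q[z>.02]))
for l in sys.argv[2:]:
    e=bot.outline_of(l,"wrist")
    if e:
        Q=cloud("wrist",d,W,e[0]["pixels"]); z=Q[:,2]*1000; print(l,e[0]["conf"],len(Q),np.percentile(z,[1,50,97]).round())
        for a in np.arange(np.percentile(z,1)+2,np.percentile(z,97),8):
            S=Q[(z>a)&(z<a+8)]
            if len(S)>20: print("  ",round(a-T[2,3]*1000),len(S),[np.round(circ(S,k)[0],1).tolist()+[round(float(circ(S,k)[1]),2)] for k in(.019,.020,.022,.025)])
E
python3 c.py w3 eyepiece; python3 m.py 497 239 160 1.386
```

```text
t: 8.63
ee_pos: [0.4957, 0.2433, 0.1596]
tcp_rot: [-3.138, 0.0, 1.392]
wrist_force: [-0.7, 0.4, -4.0]
gripper_width: 0.423
finger_force: 40.0
t: 8.88
ee_pos: [0.4999, 0.2368, 0.1603]
tcp_rot: [3.142, 0.003, 1.382]
wrist_force: [0.2, -0.1, -2.2]
gripper_width: 0.426
finger_force: 40.0
tcp [500.1 236.9 160.5]
case 0.94 (array([486.2, 186.6]), array([163.1,  66.2]), 79.6) [ 3.  5. 31.]
eyepiece 0.86 7182 [119. 198. 200.]
   -40 160 [[501.0, 239.6, 0.55], [500.8, 238.5, 0.42], [500.4, 236.3, 0.32], [499.8, 233.1, 0.5]]
   -32 181 [[500.9, 239.7, 0.59], [500.7, 238.5, 0.42], [500.3, 236.3, 0.31], [499.8, 233.0, 0.58]]
   -24 204 [[500.9, 239.7, 0.62], [500.6, 238.6, 0.43], [500.2, 236.3, 0.28], [499.5, 233.0, 0.58]]
   -16 232 [[500.8, 239.7, 0.64], [500.6, 238.6, 0.45], [500.1, 236.4, 0.29], [499.4, 233.1, 0.61]]
   -8 751 [[500.4, 238.2, 1.17], [500.1, 237.0, 1.05], [499.6, 234.6, 1.19], [498.9, 231.1, 1.75]]
   0 269 [[499.9, 236.5, 0.28], [499.6, 235.4, 0.35], [499.2, 233.3, 0.56], [498.5, 230.1, 0.86]]
   8 327 [[499.8, 236.8, 0.33], [499.6, 235.7, 0.39], [499.2, 233.5, 0.66], [498.5, 230.2, 1.05]]
   16 363 [[499.7, 236.7, 0.28], [499.5, 235.6, 0.37], [498.9, 233.4, 0.61], [498.2, 230.2, 0.94]]
   24 401 [[499.6, 236.7, 0.29], [499.4, 235.6, 0.37], [498.9, 233.4, 0.61], [498.3, 230.2, 0.95]]
   32 4197 [[498.9, 232.0, 7.52], [498.8, 228.5, 7.97], [498.4, 223.3, 8.44], [498.2, 218.6, 8.7]]
tcp [499.8 238.1 161. ] yaw 1.3832 shift [ 0.4 -2.9  1. ] turn -0.0028 zaxis [ 0.    -0.001 -1.   ]
```

View pics/w3.png

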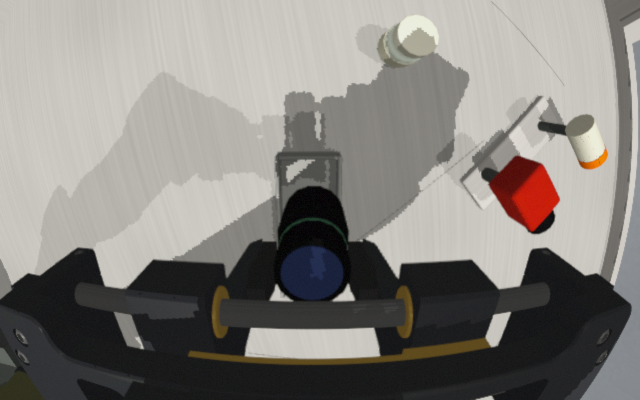

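```bash
python3 -m handwheel '[[0,0.5,-4,0,-0.003],[0,0,0,12,0],[0,0,0,24,0],[0,0,0,20,0],[0,0,0,8,0],[0,0,0,0,0],[0,0,0,0,0]]'; python3 m.py 496 239.2 55 1.386;python3 c.py w4 eyepiece |head -12
```

```text
t: 9.67
ee_pos: [0.4952, 0.241, 0.0973]
tcp_rot: [-3.142, 0.0, 1.389]
wrist_force: [0.1, 1.0, -1.7]
gripper_width: 0.423
finger_force: 40.0
tcp [495.2 241.   97.3] yaw 1.3888 shift [-1.7  1.1 42.3] turn 0.0028 zaxis [-0. -0. -1.]
tcp [495.7 241.4  97.9]
case 0.77 (array([485.9, 185.8]), array([165.2,  66.2]), 79.0) [ 3. 23. 31.]
ring (array([477.7, 149.5]), array([ 1.8, 47.6]), 79.8)
eyepiece 0.75 7314 [ 55. 135. 137.]
   -41 157 [[496.5, 244.0, 0.66], [496.2, 242.9, 0.46], [495.7, 240.6, 0.31], [495.0, 237.4, 0.62]]
   -33 177 [[496.3, 244.0, 0.67], [496.1, 242.9, 0.46], [495.7, 240.6, 0.29], [495.0, 237.3, 0.64]]
   -25 204 [[496.3, 243.9, 0.67], [496.1, 242.8, 0.47], [495.5, 240.6, 0.29], [494.8, 237.4, 0.61]]
   -17 237 [[496.0, 244.0, 0.67], [495.8, 242.9, 0.47], [495.5, 240.7, 0.3], [495.0, 237.3, 0.65]]
   -9 748 [[495.8, 242.6, 1.18], [495.5, 241.5, 1.05], [495.1, 239.1, 1.2], [494.4, 235.6, 1.79]]
   -1 281 [[495.2, 240.7, 0.29], [495.0, 239.6, 0.36], [494.5, 237.5, 0.58], [493.8, 234.3, 0.89]]
   7 309 [[495.2, 241.0, 0.32], [495.0, 239.9, 0.38], [494.5, 237.6, 0.64], [494.0, 234.4, 1.01]]
   15 362 [[495.0, 240.9, 0.3], [494.8, 239.8, 0.39], [494.3, 237.6, 0.67], [493.6, 234.4, 1.05]]
```

```bash
python3 -m handwheel '[[0,-2,0.5,0,0],[0,0,0,12,0],[0,0,0,14,0],[0,0,0,8,0],[0,0,0,3,0],[0,0,0,0,0],[0,0,0,0,0]]'; python3 m.py 496 239.2 55 1.386
```

```text
t: 10.45
ee_pos: [0.4955, 0.239, 0.0604]
tcp_rot: [3.141, -0.0, 1.389]
wrist_force: [0.3, 0.3, -2.3]
gripper_width: 0.417
finger_force: 40.0
tcp [495.5 239.   60.4] yaw 1.3889 shift [0.3 0.4 5.4] turn 0.0029 zaxis [ 0.  0. -1.]
```

```bash
python3 -m handwheel '[[0,0,0,3,0],[0,0,0,2,0],[0,0,0,1,0],[0,0,0,0,0]]'; python3 m.py 496 239.2 55 1.386
```

```text
t: 10.78
ee_pos: [0.4958, 0.2393, 0.055]
tcp_rot: [3.14, -0.001, 1.389]
wrist_force: [-0.3, 0.1, 3.6]
gripper_width: 0.42
finger_force: 40.0
tcp [495.8 239.3  55. ] yaw 1.3889 shift [-0.   0.2 -0. ] turn 0.0029 zaxis [ 0.001  0.001 -1.   ]
```

```bash
python3 -m handwheel '[[0.9,0,0,0,0],[0.9,0,0,0,0],[0.9,0,0,0,0],[0.9,0,0,0,0],[0.9,0,0,-5,0],[0.9,0,0,-20,0],[0.9,0,0,-35,0],[0.9,0,0,-35,0],[0.9,0,0,-10,0],[1,0,0,0,0],[1,0,0,0,0]]'; python3 m.py 652.5 16.8 150 1.386
```

```text
t: 11.7
ee_pos: [0.4953, 0.2386, 0.1592]
tcp_rot: [3.141, -0.0, 1.389]
wrist_force: [-1.1, 0.2, -0.3]
gripper_width: 0.997
finger_force: 0.0
tcp [495.3 238.6 159.2] yaw 1.3885 shift [-189.7  194.8    9.3] turn 0.0025 zaxis [ 0.001 -0.    -1.   ]
```

```bash
python3 -m handwheel '[[1,-10,10,0,0.002],[1,-25,26,0,0],[1,-28,29,0,0],[1,-28,29,0,0],[1,-28,29,0,0],[1,-28,29,0,0],[1,-24,24,5,0],[1,-13,13,5,0],[1,-6,6,0,0],[1,0,0,0,0],[1,0,0,0,0],[1,0,0,0,0]]'; python3 c.py w5 adapter eyepiece;  python3 m.py 652.5 16.8 60 1.386
```

```text
t: 12.7
ee_pos: [0.6511, 0.0194, 0.1488]
tcp_rot: [-3.14, -0.001, 1.39]
wrist_force: [0.4, -0.3, -0.4]
gripper_width: 1.0
finger_force: 0.0
tcp [651.3  19.4 149.1]
case 0.64 (array([485.1, 177.7]), array([149.1,  67.8]), 79.3) [ 3. 11. 31.]
ring (array([476.9, 137.5]), array([53.7, 53.9]), 27.0)
adapter 0.89 2804 [ 1. 74. 77.]
   -146 22 [[652.3, 22.7, 6.04], [652.3, 21.5, 5.6], [652.1, 19.2, 4.74], [651.6, 15.8, 3.49]]
   -138 43 [[651.8, 22.6, 1.03], [651.8, 21.5, 0.89], [651.8, 19.3, 0.66], [651.7, 16.0, 0.45]]
   -130 84 [[652.9, 22.9, 1.78], [652.8, 21.8, 1.44], [652.4, 19.5, 0.85], [658.3, 60.4, 7.29]]
   -122 470 [[652.5, 20.6, 2.49], [652.4, 19.5, 2.03], [652.1, 17.1, 1.51], [651.6, 13.4, 1.89]]
   -114 90 [[652.2, 17.3, 0.52], [652.0, 16.2, 0.51], [651.5, 14.0, 0.63], [650.8, 10.8, 0.91]]
   -106 63 [[652.2, 17.1, 0.33], [652.0, 16.0, 0.27], [651.6, 13.7, 0.44], [651.1, 10.4, 0.8]]
   -98 76 [[652.3, 17.2, 0.33], [652.1, 16.1, 0.32], [651.6, 13.9, 0.49], [651.0, 10.6, 0.83]]
   -90 94 [[652.2, 17.1, 0.38], [652.1, 16.0, 0.32], [651.7, 13.8, 0.45], [651.3, 10.6, 0.78]]
   -82
[... 607 characters left out ...]
1.4, 0.77]]
   -103 270 [[517.9, 211.9, 6.14], [518.6, 211.1, 6.08], [519.9, 209.4, 5.96], [521.9, 206.9, 5.8]]
   -95 157 [[518.7, 212.9, 4.43], [519.4, 212.1, 4.37], [520.7, 210.5, 4.26], [522.7, 208.1, 4.13]]
   -87 152 [[519.1, 212.4, 3.85], [519.8, 211.6, 3.79], [521.1, 209.9, 3.69], [492.4, 244.1, 0.91]]
   -79 158 [[517.6, 211.2, 3.64], [518.2, 210.4, 3.58], [519.4, 208.7, 3.48], [492.6, 244.3, 0.87]]
   -71 148 [[514.9, 208.8, 2.88], [515.4, 207.9, 2.83], [494.9, 241.9, 0.71], [493.3, 244.7, 0.78]]
   -63 557 [[501.5, 244.2, 4.69], [502.0, 245.4, 4.7], [485.9, 214.1, 6.17], [484.5, 211.1, 6.12]]
tcp [652.1  17.7 149.5] yaw 1.3886 shift [-0.8  0.6 89.5] turn 0.0026 zaxis [ 0.  0. -1.]
```

```bash
python3 -m handwheel '[[1,-1.5,0,0,0],[1,0,0,15,0],[1,0,0,30,0],[1,0,0,32,0],[1,0,0,22,0],[1,0,0,10,0],[1,0,0,2,0],[1,0,0,0,0],[1,0,0,0,0]]'; python3 m.py 652 16 38 1.386
```

```text
t: 13.7
ee_pos: [0.6533, 0.0152, 0.0396]
tcp_rot: [3.139, -0.001, 1.387]
wrist_force: [-0.0, -0.7, 0.3]
gripper_width: 1.0
finger_force: 0.0
tcp [653.3  15.2  39.6] yaw 1.3868 shift [ 0.5 -1.4  1.6] turn 0.0008 zaxis [ 0.003  0.    -1.   ]
```

```bash
python3 -m handwheel '[[0,0.5,-1,1,0],[0,0,0,0,0],[0,0,0,0,0],[0,0,0,0,0],[0,0,0,0,0],[0,0,0,0,0],[0,0,0,0,0],[0,0,0,0,0],[0,0,0,0,0],[0,0,0,0,0],[0,0,0,0,0],[0,0,0,0,0]]' 40; python3 m.py 652 16 38 1.386
```

```text
t: 14.7
ee_pos: [0.6513, 0.0156, 0.0372]
tcp_rot: [3.141, -0.0, 1.387]
wrist_force: [2.1, -0.0, -0.7]
gripper_width: 0.442
finger_force: 40.0
tcp [651.3  15.6  37.2] yaw 1.3867 shift [ 0.5  0.6 -0.8] turn 0.0007 zaxis [ 0. -0. -1.]
```

```bash
python3 -m handwheel '[[0,0,0,-4,0],[0,0,0,-16,0],[0,0,0,-30,0],[0,0,0,-30,0],[0,0,0,-20,0],[0,0,0,-10,0],[0,0,0,0,0]]'; python3 m.py 487 190.4 148 1.386
```

```text
t: 15.28
ee_pos: [0.6524, 0.0159, 0.1494]
tcp_rot: [3.138, -0.001, 1.387]
wrist_force: [1.3, 0.2, -2.3]
gripper_width: 0.443
finger_force: 40.0
tcp [652.4  15.9 149.4] yaw 1.3867 shift [ 141.3 -194.5    0.8] turn 0.0007 zaxis [ 0.004  0.    -1.   ]
```

```bash
python3 -m handwheel '[[0,8,-10,0,0],[0,20,-28,0,0],[0,23,-32,0,0],[0,23,-32,0,0],[0,23,-32,0,0],[0,20,-28,0,0],[0,14,-19,0,0],[0,7,-10,0,0],[0,3,-3.5,0,0],[0,0,0,0,0],[0,0,0,0,0],[0,0,0,0,0]]'; python3 c.py w6 adapter eyepiece;  python3 m.py 487 190.4 100 1.386
```

```text
t: 16.28
ee_pos: [0.4871, 0.1879, 0.1467]
tcp_rot: [3.141, 0.001, 1.383]
wrist_force: [0.1, 0.4, -1.4]
gripper_width: 0.442
finger_force: 40.0
tcp [487.  188.  146.8]
case 0.71 (array([492.5, 217.9]), array([97.6, 66.6]), 79.6) [ 4.  5. 31.]
adapter 0.87 7847 [120. 184. 186.]
   -25 177 [[488.9, 195.3, 1.22], [494.2, 229.7, 5.76], [488.3, 192.1, 0.64], [487.7, 188.8, 0.34]]
   -17 292 [[489.3, 195.1, 1.45], [497.5, 227.7, 6.97], [488.4, 191.9, 0.67], [487.6, 188.6, 0.32]]
   -9 1204 [[488.2, 192.8, 2.25], [487.9, 191.6, 1.91], [487.5, 189.3, 1.57], [486.8, 185.6, 1.84]]
   -1 283 [[487.5, 189.7, 0.32], [487.3, 188.6, 0.28], [486.8, 186.3, 0.48], [486.2, 183.1, 0.85]]
   7 313 [[487.4, 189.8, 0.32], [487.2, 188.6, 0.27], [486.7, 186.4, 0.47], [486.0, 183.2, 0.85]]
   15 356 [[487.4, 189.8, 0.33], [487.1, 188.7, 0.28], [486.7, 186.5, 0.46], [486.0, 183.3, 0.82]]
   23 405 [[487.2, 189.9, 0.29], [487.0, 188.8, 0.26], [486.6, 186.6, 0.44], [485.9, 183.4, 0.77]]
   31 4346 [[487.7, 187.8, 7.14], [488.7, 184.9, 7.75], [491.7, 179.6, 8.71], [497.4, 174.9, 9.4]]
   39 349 [[473.9, 191.2, 6.37], [472.6, 191.5, 6.45], [470.1, 191.5, 6.57], [466.7, 191.6, 6.67]]
eyepiece 0.6 2393 [ 5. 93. 95.]
   -100 195 [[496.8, 240.4, 1.05], [496.6, 239.3, 0.88], [496.1, 236.9, 0.82], [495.3, 233.5, 1.17]]
   -84 24 [[496.4, 238.7, 0.25], [496.2, 237.6, 0.26], [495.8, 235.3, 0.38], [495.3, 232.0, 0.58]]
   -60 2120 [[498.6, 232.3, 7.83], [501.3, 228.1, 8.32], [505.0, 224.0, 8.76], [508.3, 220.7, 8.94]]
tcp [486.2 189.1 147. ] yaw 1.3853 shift [ 1.4  0.5 47. ] turn -0.0007 zaxis [ 0. -0. -1.]
```

View pics/w6.png

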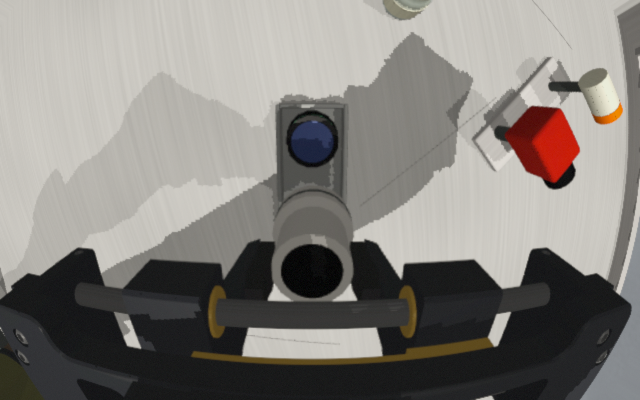

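```bash
python3 -m handwheel '[[0,0.7,0,0,0],[0,0,0,12,0],[0,0,0,24,0],[0,0,0,20,0],[0,0,0,12,0],[0,0,0,4,0],[0,0,0,0,0],[0,0,0,0,0],[0,0,0,0,0]]'; python3 c.py w7 adapter eyepiece|grep -v "^  .*7\.";  python3 m.py 487 189.7 41 1.386
```

```text
t: 17.28
ee_pos: [0.4865, 0.1909, 0.076]
tcp_rot: [3.14, -0.001, 1.387]
wrist_force: [0.1, 0.6, -1.6]
gripper_width: 0.445
finger_force: 40.0
tcp [486.5 190.9  76. ]
case 0.59 (array([486.5, 188.2]), array([159.4,  66.4]), 79.4) [ 4. 27. 32.]
adapter 0.77 7546 [ 58. 113. 115.]
   -16 135 [[488.8, 199.7, 1.53], [493.7, 221.3, 5.05], [494.5, 224.7, 5.09], [495.5, 228.9, 5.07]]
   0 281 [[486.9, 192.8, 0.33], [486.7, 191.6, 0.29], [486.3, 189.4, 0.47], [485.7, 186.1, 0.84]]
   8 320 [[486.8, 192.8, 0.84], [486.6, 191.7, 0.82], [486.1, 189.5, 0.9], [485.3, 186.3, 1.13]]
   16 370 [[486.7, 192.8, 0.91], [486.5, 191.7, 0.9], [486.0, 189.5, 0.99], [485.3, 186.3, 1.22]]
   24 408 [[486.6, 192.9, 0.31], [486.4, 191.8, 0.28], [485.9, 189.6, 0.48], [495.3, 232.4, 4.84]]
eyepiece 0.62 5009 [49. 93. 95.]
   -25 177 [[496.6, 239.6, 1.17], [496.5, 238.5, 1.01], [496.1, 236.3, 0.81], [495.6, 233.0, 0.88]]
tcp [486.2 190.6  75.7] yaw 1.3867 shift [-0.8  0.9 34.7] turn 0.0007 zaxis [ 0.001  0.    -1.   ]
```

```bash
python3 -m handwheel '[[0,-1,0.5,0,0],[0,0,0,6,0],[0,0,0,10,0],[0,0,0,7,0],[0,0,0,4,0],[0,0,0,2,0],[0,0,0,0,0],[0,0,0,0,0]]';  python3 m.py 487 189.7 41 1.386
```

```text
t: 18.2
ee_pos: [0.486, 0.1895, 0.0459]
tcp_rot: [-3.141, 0.0, 1.387]
wrist_force: [0.3, -0.7, -2.0]
gripper_width: 0.443
finger_force: 40.0
tcp [486.  189.5  45.9] yaw 1.387 shift [0.3 0.9 4.9] turn 0.001 zaxis [-0. -0. -1.]
```

```bash
python3 -m handwheel '[[0,0,0,2,0],[0,0,0,2,0],[0,0,0,1.5,0],[0,0,0,0,0]]';  python3 m.py 487 189.7 41 1.386
```

```text
t: 18.53
ee_pos: [0.4864, 0.1896, 0.0411]
tcp_rot: [3.141, -0.0, 1.387]
wrist_force: [0.1, -0.4, 1.6]
gripper_width: 0.441
finger_force: 40.0
tcp [486.4 189.6  41.1] yaw 1.3868 shift [0.2 0.5 0.1] turn 0.0008 zaxis [ 0.001  0.    -1.   ]
```

```bash
python3 -m handwheel '[[0.9,0,0,0,0],[0.9,0,0,0,0],[0.9,0,0,0,0],[0.9,0,0,0,0],[0.9,0,0,-5,0],[0.9,0,0,-20,0],[0.9,0,0,-35,0],[0.9,0,0,-40,0],[0.9,0,0,-40,0],[0.9,0,0,-30,0],[0.9,0,0,-12,0],[0.9,0,0,0,0]]'; python3 m.py 468.5 -309.5 221 1.862
python3 - <<'E'
from h import *
W=camT("top"); im,d=bot.grab_frame("top"); cv2.imwrite("pics/t8.png",cv2.resize(im[90:300,160:520,::-1],(720,420)))
E
```

```text
t: 19.53
ee_pos: [0.488, 0.1904, 0.2262]
tcp_rot: [3.136, -0.004, 1.386]
wrist_force: [0.5, 0.5, -0.1]
gripper_width: 0.902
finger_force: 0.0
tcp [488.  190.4 226.2] yaw 1.3864 shift [-495.    72.5    3.6] turn -0.4756 zaxis [ 0.007  0.003 -1.   ]
```

View pics/t8.png

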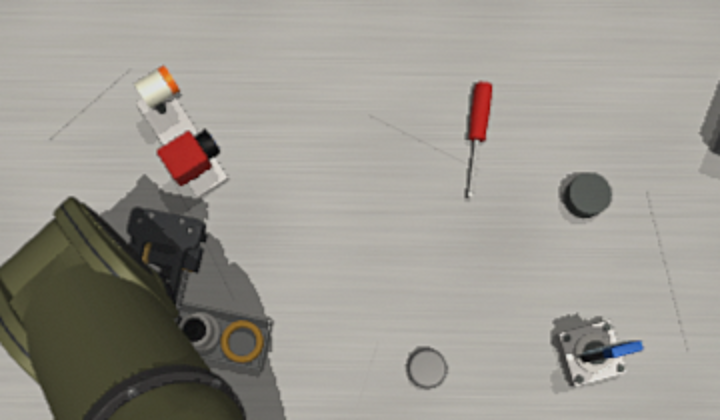

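```bash
python3 -m handwheel '[[0.6,-15,2,0,0],[0.6,-32,5,0,0],[0.6,-39,6,0,0],[0.6,-39,6,0,0],[0.6,-39,6,0,0],[0.6,-39,6,0,0],[0.6,-39,6,0,0],[0.6,-39,6,0,0],[0.6,-39,6,0,0],[0.6,-39,6,0,0],[0.6,-39,6,0,0],[0.6,-39,6,0,0]]' && python3 -m handwheel '[[0.6,-35,5,0,0],[0.6,-15,2,0,0],[0.6,-8,1,0,0],[0.6,0,0,0,-0.12],[0.6,0,0,0,-0.12],[0.6,0,0,0,-0.12],[0.6,0,0,0,-0.115],[0.6,0,0,0,0],[0.6,0,0,0,0],[0.6,0,0,0,0]]'
cat > g.py <<'E'
import sys; from h import *
W=camT("wrist"); im,d=bot.grab_frame("wrist"); cv2.imwrite(f"pics/{sys.argv[1]}.png",im[:,:,::-1])
px=im.astype(int); m=(px[...,2]>px[...,0]*1.6)&(px[...,2]>px[...,1]*1.25)&(px[...,2]>50)
P=cloud("wrist",d,W,m); P=P[(P[:,2]>.12)&(P[:,2]<.175)&(np.hypot(P[:,0]-.469,P[:,1]+.31)<.06)]; print("blue",len(P))
if len(P)>10:
    z=P[:,2]; print(np.percentile(z*1000,[2,50,98]).round(),rect(P),"top",rect(P[z>np.percentile(z,97)-.005]))
for l in("mirror_grip","mirror_face"):
    for r in bot.pinpoint(l,"wrist")[:2]: print(l,round(r["conf"],2),np.round((W@np.append(r["centre"],1))[:3]*1000))
E
python3 g.py w9; python3 m.py 468.5 -309.5 131 1.862
```

```text
t: 20.58
ee_pos: [0.4703, -0.254, 0.2207]
tcp_rot: [-3.138, -0.001, 1.387]
wrist_force: [0.9, -0.4, -0.2]
gripper_width: 0.601
finger_force: 0.0
t: 21.42
ee_pos: [0.4692, -0.31, 0.222]
tcp_rot: [-3.141, -0.001, 1.86]
wrist_force: [0.4, -0.4, 0.4]
gripper_width: 0.599
finger_force: 0.0
blue 720
[135. 163. 165.] (array([ 466.8, -310.2]), array([10.7, 35.2]), 16.2) top (array([ 467.1, -310.5]), array([10.2, 34.6]), 16.3)
mirror_grip 0.57 [ 466. -313.  146.]
mirror_face 0.72 [ 472. -310.   89.]
tcp [ 469.3 -310.5  222.5] yaw 1.861 shift [ 1.2 -0.5 91.5] turn -0.001 zaxis [-0. -0. -1.]
```

View pics/w9.png

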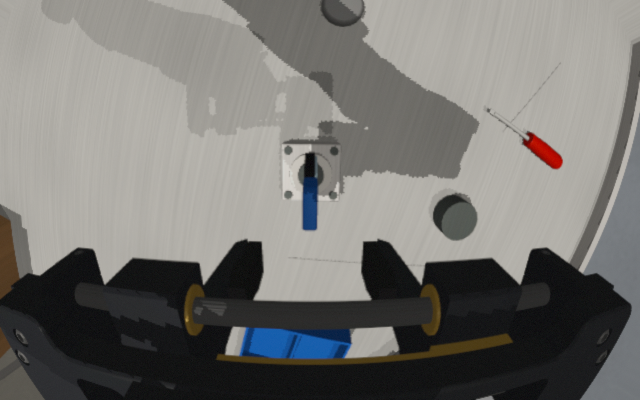

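```bash
python3 -m handwheel '[[0.6,1,-2,0,0.006],[0.6,0,0,12,0],[0.6,0,0,28,0],[0.6,0,0,28,0],[0.6,0,0,16,0],[0.6,0,0,6,0],[0.6,0,0,0,0],[0.6,0,0,0,0],[0.6,0,0,0,0]]' 40; python3 g.py w10; python3 m.py 467.3 -310.3 131 1.8544
```

```text
t: 22.32
ee_pos: [0.4681, -0.3108, 0.1339]
tcp_rot: [3.14, 0.002, 1.855]
wrist_force: [0.5, -0.1, 0.6]
gripper_width: 0.6
finger_force: 0.0
blue 1707
[134. 163. 165.] (array([ 467.2, -310.3]), array([10.9, 36. ]), 16.0) top (array([ 467.3, -310.4]), array([10.8, 35.9]), 16.4)
mirror_grip 0.96 [ 469. -314.  145.]
mirror_face 0.84 [ 469. -308.   90.]
tcp [ 467.8 -310.9  133.7] yaw 1.8555 shift [ 0.7 -0.3  2.7] turn 0.0011 zaxis [ 0.002 -0.001 -1.   ]
```

```bash
python3 -m handwheel '[[0,0.5,-0.5,1.5,0],[0,0,0,0,0],[0,0,0,0,0],[0,0,0,0,0],[0,0,0,0,0],[0,0,0,0,0],[0,0,0,0,0],[0,0,0,0,0],[0,0,0,0,0],[0,0,0,0,0],[0,0,0,0,0]]' 40; python3 m.py 467.3 -310.3 131 2.615
```

```text
t: 23.38
ee_pos: [0.4672, -0.3099, 0.1312]
tcp_rot: [3.14, 0.0, 1.856]
wrist_force: [2.3, 0.9, -2.9]
gripper_width: 0.128
finger_force: 40.0
tcp [ 467.2 -309.9  131.2] yaw 1.8562 shift [-0.4 -0.   0.2] turn -0.7588 zaxis [ 0.001  0.    -1.   ]
```

```bash
python3 -m handwheel '[[0,0,0,0,-0.06],[0,0,0,0,-0.1],[0,0,0,0,-0.1],[0,0,0,0,-0.1],[0,0,0,0,-0.1],[0,0,0,0,-0.1],[0,0,0,0,-0.1],[0,0,0,0,-0.07],[0,0,0,0,-0.03],[0,0,0,0,0],[0,0,0,0,0],[0,0,0,0,0]]' 40; python3 m.py 467.3 -310.3 131 2.615
python3 - <<'E'
from h import *
for n in("scene","top","wrist"):
    W=camT(n)
    for k in range(2):
        im,d=bot.grab_frame(n)
        if k==0: cv2.imwrite(f"pics/f_{n}.png",im[:,:,::-1])
        for l in("aim","mirror_stand","mirror_face","mirror_grip","eyepiece","adapter","reducer","case_in"):
            if k and l!="aim": continue
            for r in bot.pinpoint(l,n)[:1]: print(n,l,round(r["conf"],2),np.round((W@np.append(r["centre"],1))[:3]*1000))
    px=im.astype(int)
    m=(px[...,0]>110)&(px[...,1]>px[...,0]*.25)&(px[...,1]<px[...,0]*.6)&(px[...,2]<px[...,0]*.25)
    P=cloud(n,d,W,m); P=P[(np.hypot(P[:,0]-.81,P[:,1]-.225)<.06)&(P[:,2]>.06)]
    if len(P)>4: print("orange",len(P),np.round(P.min(0)*1000),np.round(P.max(0)*1000),np.round(P.mean(0)*1000))
E
```

```text
t: 24.38
ee_pos: [0.4665, -0.3105, 0.1312]
tcp_rot: [-3.141, 0.0, 2.614]
wrist_force: [0.8, 0.5, -1.0]
gripper_width: 0.127
finger_force: 40.0
tcp [ 466.5 -310.5  131.2] yaw 2.6144 shift [-0.6  0.5  0.2] turn -0.0006 zaxis [ 0.    -0.001 -1.   ]
scene aim 0.93 [763. 205.  90.]
scene mirror_stand 0.61 [ 466. -311.    1.]
scene mirror_face 0.66 [ 467. -303.   85.]
scene mirror_grip 0.83 [ 469. -314.  146.]
scene eyepiece 0.83 [495. 242.   6.]
scene adapter 0.9 [487. 190.   5.]
scene reducer 0.67 [475. 141.   6.]
scene case_in 0.94 [486. 183.   4.]
scene aim 0.89 [763. 202.  90.]
orange 100 [790. 225.  94.] [820. 248. 108.] [807. 237. 102.]
top aim 0.93 [771. 203.  89.]
top mirror_stand 0.87 [ 469. -313.   -4.]
top mirror_face 0.55 [ 473. -304.   91.]
top mirror_grip 0.6 [ 470. -311.  145.]
top eyepiece 0.6 [499. 239.   6.]
top adapter 0.76 [488. 189.   6.]
top reducer 0.47 [ 473. -306.   90.]
top case_in 0.76 [489. 184.   5.]
top aim 0.58 [768. 201.  89.]
orange 33 [790. 222.  88.] [815. 241. 108.] [801. 231. 101.]
wrist mirror_stand 0.66 [ 467. -315.    3.]
wrist mirror_face 0.65 [ 468. -311.  146.]
wrist mirror_grip 0.77 [ 466. -313.  148.]
wrist reducer 0.57 [475. 140.   1.]
wrist case_in 0.57 [485. 188.   8.]
```

```bash
python3 -c "
import cv2
a=cv2.imread('pics/f_scene.png'); cv2.imwrite('pics/fc.png',cv2.resize(a[70:370,180:560],(760,600)))"
```

```text
(no output)
```

View pics/fc.png

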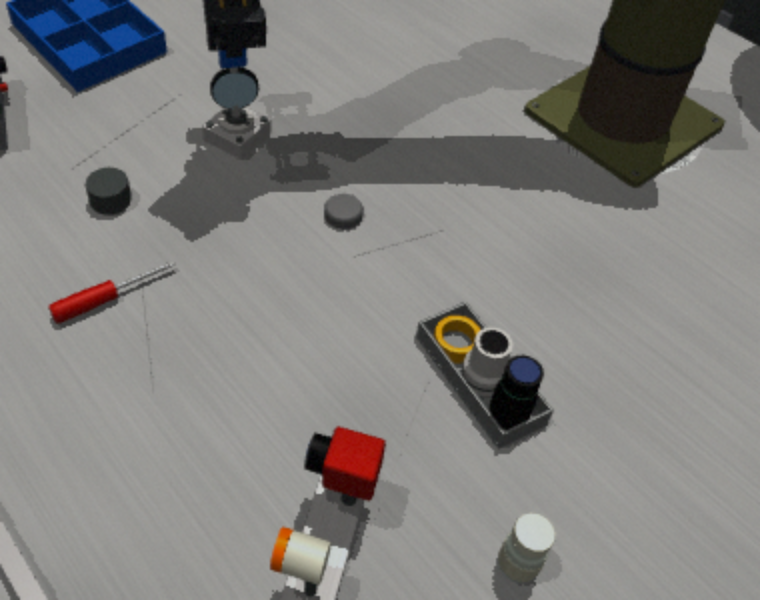

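The ring, adapter (490,358) and eyepiece (518,390) stand upright in a row in the case. The gripper holds the mirror (235,90), which faces the sight bar, and nothing else has moved.

```bash
python3 -c "
from plant import bot
s=bot.read_state(); print(s['t'],s['tcp_rot'],s['finger_force'],s['wrist_force']); print(bot.sign_off())"
```

```text
26.0333 [-3.14128609e+00  1.63981957e-04  2.61565598e+00] 40.002862215042114 [ 1.86213998 -3.04559203 -0.77415349]
the job is handed in; nothing more can be done
None
```

I handed the job in at 26.0 s: the eyepiece and adapter stand upright in the case in a row with the gold ring, and the gripper still holds the mirror turned about 0.76 rad, its normal within about 0.1° of the measured aim point, though I didn't check the lens's own view.

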